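# Clamp a glued stamp block in a ratchet press

## Robot

A 6-joint arm with a two-finger parallel gripper is mounted at the origin on the work surface. World frame = base frame: x ahead of the robot, y to its left, z up, the work surface at z = 0. Lengths are in m, angles in rad, forces in N, time in s.
With the tool pointing down it reaches from about 0.275 to 0.825 m from the base axis. Payload 4.9 kg.
Tool frame: the origin (TCP) lies midway between the tips of the shut fingers; the grasp point (between the pads) lies 19 mm behind it (bot.grip_depth is the distance from the TCP to the grasp point, in m); z points along the fingers, y is the line along which they close (so a half turn about z gives the same grasp; the last joint's range is limited). The gripper opens to 85 mm and grips with 20 to 120 N. Pads are 22 mm wide; open, the fingers measure 114 mm over their backs; the gripper's body (76 mm by 85 mm) begins 54 mm behind the grasp point. The pads swing forward as they close: fully open they stand 13 mm farther back than shut.
Start: joints at [-1.373, 0.326, -0.193, 1.052, 0, 1.437], TCP at [0.179, -0.52, 0.231] pointing down, gripper open.
Joint ranges: [-2.65, 2.65], [-0.97, 1.79], [-1.3, 1.35], [-1.93, 2.1], [-1.47, 1.37], [-3.14, 3.14]. Speed limits (rad/s): [2.57, 2.57, 3.14, 3.14, 3.14, 3.14].

## Interface

Orientations are given as a unit quaternion [w, x, y, z].
In Python, from cell import bot gives the robot as it stands. Calls block until the motion is done:
- bot.move_pose(position, orientation): joint-space move of the TCP to a pose.
- bot.move_linear(position, speed=0.15, rotation=None, until_force=None): straight line of the TCP; rotation=None keeps the orientation; speed is the mean speed in m/s. With until_force (N) it stops when the force on the tool has changed by that much, and returns True; else False.
- bot.goto_joints(angles): joint-space move.
- bot.set_gripper(opening, grasp_force=None): opening from 0.0 (shut) to 1.0 (fully open); grasp_force is the grip in N (None keeps the last); returns when the fingers have stopped.
- bot.wait(seconds).
- bot.solve_ik(position, orientation): joint angles nearest the present ones, or None.
- bot.camera(name): name is "side" or "top" or "wrist"; returns the picture (384x512x3 uint8, red, green, blue); there is no depth.
- bot.calibration(name): a dict with "mtx" (3x3 intrinsics, pixels), "k1" (the pictures are not rectified: a ray, as slopes to the right and down, at radius r is drawn at 1 + k1 r^2 times it, then the intrinsics apply), "extrinsics" (4x4, takes a point from world to camera coordinates); the wrist camera has in their place "hand_eye" (4x4, takes a point from camera to tool coordinates, whose origin is the TCP and whose axes are the flange's). Camera axes: x right, y down, z forward; pixel columns grow to the right and rows downward; lengths in m; the calibration is good to about 2 mm. A picture is of the moment at which its call begins: read the wrist's pose just before it. calibration takes no time and is no camera call.
A pose or a line that the arm cannot do raises bot.PlanningError and nothing moves.
- bot.close_job(): hands the job in; it is judged then, once.
Trained networks look in the newest picture that a camera, given by its name, has taken for a name from the list of things; names that differ only in an ending like _2 or _b are one class to them, and where a whole thing is asked for, a point or a joint stands for the part that bears it (a point fixed in the world has none). Each returns a list of dicts, best first, with "confidence" (0 to 1); they miss things now and then, are a little off and sometimes report something else, mostly with a low value. They report only what shows in the picture. A call takes as long as a camera call. They do not tell look-alikes from the thing itself.
- bot.search_frame(camera, thing): "bbox" ([left, top, width, height] in pixels, round what is visible of it).
Readings, each from a call of its own:
- bot.read_clock(): time.
- bot.read_joint_positions(): joint angles.
- bot.read_joint_vel(): joint speeds.
- bot.read_joint_efforts(): joint torques, N m.
- bot.read_position(): TCP position.
- bot.read_tool_rot(): TCP orientation.
- bot.read_ft_force(): force on the tool from outside, world axes, zero at the start.
- bot.read_moment(): the same for the moment, N m.
- bot.read_gripper_width(): opening from 0.0 (shut) to 1.0 (fully open).
- bot.read_finger_force(): force on a finger pad.
Only numpy, scipy, OpenCV 4.12 (cv2) and the standard library are available. Lean on these libraries where they do the work, as an engineer would, in place of code of your own. Each camera call takes 0.05 s, during which the arm holds its last target. There are 200 camera calls.

## Task

The rubber on the long wooden stamp block has just been glued: lay the block flat and straight in the mouth of the little press and slide it gently in until its end meets the backstop, centred under the platen and with its other end sticking out towards the robot. Let go, then turn the black knob clockwise to lower the platen onto the block, and go on by feel until the knob's ratchet slips and clicks; stop after one or two clicks, never more than three, and leave the block clamped there. Do not disturb the other things on the desk.

Things in the scene. Friction and masses are not known exactly. Their poses are not given: they have to be found in the camera images.
- block: Long stamp block, pale wood with a thin dark rubber layer underneath: 160 (x) by 44 (y) by 22 mm (z), about 100 g. Origin at the centre of its underside, x along its length. It lies flat on the desk at first, rubber down; its two ends are alike.
- press: Fixed grey press. Origin at the centre of its base's underside, on the desk; z up; x points into the press, away from the robot: the block goes in along it from the -x side. Base plate 110 (x) by 118 (y) mm, top 12 mm above the desk. Two posts at y = +-51 mm, 26 by 14 mm, leave 88 mm between them; a crossbar 36 (x) by 118 (y) mm bridges them, 73 to 91 mm above the desk.
- home (a point): Where the block's origin belongs: on the base plate's top, 40 mm before the press axis (x = -40, y = 0, z = 12 mm in the press's frame). The block then touches the backstop and overhangs the base plate's front edge by 65 mm.
- backstop: Steel strip 70 mm long (y), 8 mm thick, fixed across the base plate and 18 mm higher than it. Its origin is the middle of its front face's lower edge, 40 mm behind the press axis (x = +40 mm in the press's frame). It is rigid: meet it slowly, with 10 N or so; 35 N squeezes the fresh glue out of place.
- platen: Aluminium plate 60 (x) by 84 (y) by 10 mm under the crossbar, on the press axis, origin at the centre of its underside. It comes down 2.4 mm per radian of the steel collar and does not turn. A dark steel pad, 50 by 60 mm, is set under it, and its face hangs 4 to 8 mm below the platen's underside: each time another setting, not measured. The pad starts 3.5 to 9.5 mm above the home block's top.
- knob_axis (a point): Centre of the knob's flat top, 137 mm above the desk on the press axis; stays put. The knob is a black ribbed cylinder, 42 mm in diameter, 36 mm high, on a steel collar 56 mm in diameter (91 to 101 mm above the desk) that carries the screw. They turn about the vertical without rising or sinking; clockwise from above lowers the platen; 2 to 5 rad in all are needed, in several grasps.
- knob_grip (a point): Grip point on the axis, 126 mm above the desk. Knob and collar turn together against 0.16 Nm while the platen runs free. When the pad bears on the block, the torque rises within 0.1 to 0.4 rad to 0.40 Nm; then the collar stands and the knob slips on it, a click each 20 degrees. Read at rest, both torques are lower, still 0.24 Nm apart. Let go, the collar may spring back a little.
- knob_mark (a point): White line on the knob's top: this point is 18 mm from the axis, 137 mm above the desk. Its angle about the axis is the knob's.
- collar_mark (a point): Short dark line on the collar's top: this point is 25 mm from the axis, 101 mm above the desk. It lies under the knob's line at the start; the angle by which the knob's line has gone clockwise past it is the slip (20 degrees a click). The slip does not undo itself. Turned back anticlockwise, both turn and the platen rises.
- tape_roll: Bystander: clear tape roll lying flat, 62 mm in diameter, 19 mm high, origin at its underside.
- glue_bottle: Bystander: white glue bottle, 44 mm in diameter, 110 mm high, origin at its underside.
- small_stamp: Bystander: small wooden stamp, 50 by 35 by 24 mm, origin at its underside.
- brush_pot: Bystander: red pot of brushes, 84 mm in diameter, about 190 mm high with the brushes, origin at its underside.
Things that resemble listed ones, but are neither listed nor needed, are in the scene too. What is meant by the block is not green or orange, and is the larger of those in its own colour.

How it is judged:
On the way, in this order (a step that is already met when the one before it is completed fails the run):
1. the block lies flat on the base plate, centred and against the backstop, let go (x of block in the frame of press between -0.0435 and -0.035 m and y of block in the frame of press between -0.01 and 0.01 m and z of block in the frame of press between 0.009 and 0.015 m and angle between the x axis of block and the x axis of press, either way round below 0.12 rad and angle between block's own z axis and vertical below 0.08 rad and contact force between block and the fingers below 0.2 N and horizontal distance between knob_mark and collar_mark below 0.0077 m), for 0.2 s.
2. the platen bears on the block and the knob has slipped one click (contact force between platen and block above 12 N and horizontal distance between knob_mark and collar_mark above 0.0094 m), for 0.1 s.
At the end, for the whole second after the job is handed in: The block lies flat and at rest on the base plate, its end within 3.5 mm of the backstop, centred within 10 mm and straight within 0.12 rad; the platen presses on it with more than 12 N; the knob has slipped by one to three clicks (0.30 to 1.15 rad) (all of step 2 and x of block in the frame of press between -0.0435 and -0.035 m and y of block in the frame of press between -0.01 and 0.01 m and z of block in the frame of press between 0.009 and 0.015 m and angle between the x axis of block and the x axis of press, either way round below 0.12 rad and angle between block's own z axis and vertical below 0.08 rad and horizontal distance between knob_mark and collar_mark below 0.0241 m and linear speed of block below 0.01 m/s); the robot touches nothing.
It fails at once if the knob is turned on past three clicks (more than 1.15 rad of slip) (horizontal distance between knob_mark and collar_mark above 0.0241 m).
It fails at once if the block is driven against the backstop with more than 35 N (contact force between block and backstop above 35 N).
It fails at once if the tape roll, glue bottle, small stamp or brush pot is moved by more than 20 mm or tipped (distance of any of tape_roll, glue_bottle, small_stamp, brush_pot from where it was at the start of the episode above 0.02 m or angle between any of tape_roll, glue_bottle, small_stamp, brush_pot's own z axis and vertical above 0.3 rad).
It also fails if it takes over 72 s, if anything falls off the work surface, if the arm or the gripper's body presses on something with over 40 N, if the wrist force passes 120 N, or if a joint passes its speed limit or range.

## Working session

There is one attempt and no reset: what is moved stays moved. The work goes in short steps, each a Python script; the robot and the scene stay as the last script left them, time stands still between calls to the robot, and variables do not carry over. Pictures are saved under pics/ and viewed, at most 10 in all, crops included, and the job is handed in when it is done.

```bash
mkdir -p pics; ls
cat > h.py <<'E'
import numpy as np, cv2
from cell import bot
def snap(cam,name=None):
    im=bot.camera(cam)
    if name: cv2.imwrite(f'pics/{name}.png',im[:,:,::-1])
    return im
def ext(cam,pose=None):
    c=bot.calibration(cam)
    if 'extrinsics' in c: return np.array(c['extrinsics'])
    p,q=pose; T=np.eye(4); T[:3,:3]=R(q); T[:3,3]=p
    return np.linalg.inv(T@np.array(c['hand_eye']))
def R(q):
    w,x,y,z=q
    from scipy.spatial.transform import Rotation as Ro
    return Ro.from_quat([x,y,z,w]).as_matrix()
def down(a):
    # tool z down; tool x at world yaw a (tool y = yaw a-90deg)
    return [0,np.cos(a/2),np.sin(a/2),0]
def ray(cam,uv,pose=None):
    c=bot.calibration(cam);K=np.array(c['mtx']);k=c['k1']
    d=np.array([(uv[0]-K[0,2])/K[0,0],(uv[1]-K[1,2])/K[1,1]])
    s=d.copy()
    for _ in range(20): s=d/(1+k*(s@s))
    E=ext(cam,pose); o=-E[:3,:3].T@E[:3,3]
    v=E[:3,:3].T@np.array([s[0],s[1],1]); return o,v/np.linalg.norm(v)
def atz(cam,uv,z,pose=None):
    o,v=ray(cam,uv,pose); return o+v*(z-o[2])/v[2]
def proj(cam,P,pose=None):
    c=bot.calibration(cam);K=np.array(c['mtx']);k=c['k1']
    E=ext(cam,pose);p=E[:3,:3]@np.array(P)+E[:3,3]; s=p[:2]/p[2]; s=s*(1+k*(s@s))
    return np.array([K[0,0]*s[0]+K[0,2],K[1,1]*s[1]+K[1,2]])
def tri(*rays):
    A=0;b=0
    for o,v in rays:
        M=np.eye(3)-np.outer(v,v);A=A+M;b=b+M@o
    return np.linalg.solve(A,b)
def pose(): return np.array(bot.read_position()),np.array(bot.read_tool_rot())
E
python3 - <<'E'
from h import *
print(pose(),bot.read_clock())
a=snap('top');
for t in ['block','press','knob_axis','knob_mark','collar_mark','backstop','platen','tape_roll','glue_bottle','small_stamp','brush_pot']:
    print('top',t,[(np.round(r['bbox']).tolist(),round(r['confidence'],2)) for r in bot.search_frame('top',t)][:4])
b=snap('side')
for t in ['block','press','knob_mark','collar_mark','backstop','platen']:
    print('side',t,[(np.round(r['bbox']).tolist(),round(r['confidence'],2)) for r in bot.search_frame('side',t)][:4])
cv2.imwrite('pics/a.png',cv2.resize(np.vstack([a,b])[:,:,::-1],(400,600)) if 0 else np.hstack([cv2.resize(a,(400,300)),cv2.resize(b,(400,300))])[:,:,::-1])
cv2.imwrite('pics/top.png',cv2.resize(a,(800,600),interpolation=cv2.INTER_CUBIC)[:,:,::-1])
cv2.imwrite('pics/side.png',cv2.resize(b,(800,600),interpolation=cv2.INTER_CUBIC)[:,:,::-1])
for c in('top','side'): 
    E=ext(c); print(c,-E[:3,:3].T@E[:3,3],bot.calibration(c)['mtx'][0])
print(bot.calibration('wrist'))
E
```

```text
pics
(array([ 0.17905713, -0.51940819,  0.23049491]), array([-8.74498926e-04,  9.86267383e-01,  1.65154120e-01, -3.09708274e-05])) 0.0
top block [([339.0, 105.0, 13.0, 42.0], 0.78), ([322.0, 247.0, 63.0, 50.0], 0.76), ([368.0, 171.0, 40.0, 28.0], 0.64), ([334.0, 164.0, 15.0, 62.0], 0.61)]
top press [([172.0, 176.0, 58.0, 51.0], 0.69)]
top knob_axis [([172.0, 179.0, 54.0, 50.0], 0.78)]
top knob_mark [([185.0, 190.0, 21.0, 20.0], 0.79)]
top collar_mark [([188.0, 189.0, 19.0, 23.0], 0.74)]
top backstop [([186.0, 183.0, 25.0, 9.0], 0.48), ([186.0, 187.0, 29.0, 31.0], 0.24)]
top platen []
top tape_roll [([258.0, 231.0, 22.0, 24.0], 0.63)]
top glue_bottle [([186.0, 184.0, 23.0, 7.0], 0.69), ([262.0, 109.0, 18.0, 26.0], 0.64)]
top small_stamp [([263.0, 167.0, 16.0, 17.0], 0.73), ([92.0, 121.0, 45.0, 44.0], 0.57)]
top brush_pot [([92.0, 122.0, 47.0, 46.0], 0.67), ([185.0, 182.0, 28.0, 10.0], 0.57)]
side block [([250.0, 148.0, 50.0, 25.0], 0.86), ([315.0, 160.0, 47.0, 31.0], 0.79), ([265.0, 130.0, 32.0, 18.0], 0.52), ([226.0, 231.0, 27.0, 33.0], 0.48)]
side press [([211.0, 219.0, 50.0, 59.0],
[... 288 characters left out ...]
0.41058115 0.04628037 1.10388165] [428.28285979   0.         258.87773445]
side [0.24947919 0.69297614 0.95661184] [403.69968937   0.         253.10331267]
{'mtx': array([[330.64855134,   0.        , 255.54769689],
       [  0.        , 330.64855134, 194.78093569],
       [  0.        ,   0.        ,   1.        ]]), 'k1': 0.030675067208788053, 'hand_eye': array([[ 7.96065234e-04, -9.54845412e-01, -2.97102010e-01,
         7.67357709e-02],
       [ 9.99999495e-01,  9.42340060e-04, -3.49119992e-04,
        -9.80381672e-04],
       [ 6.13326749e-04, -2.97101583e-01,  9.54845680e-01,
        -1.42649859e-01],
       [ 0.00000000e+00,  0.00000000e+00,  0.00000000e+00,
         1.00000000e+00]])}
```

View pics/top.png

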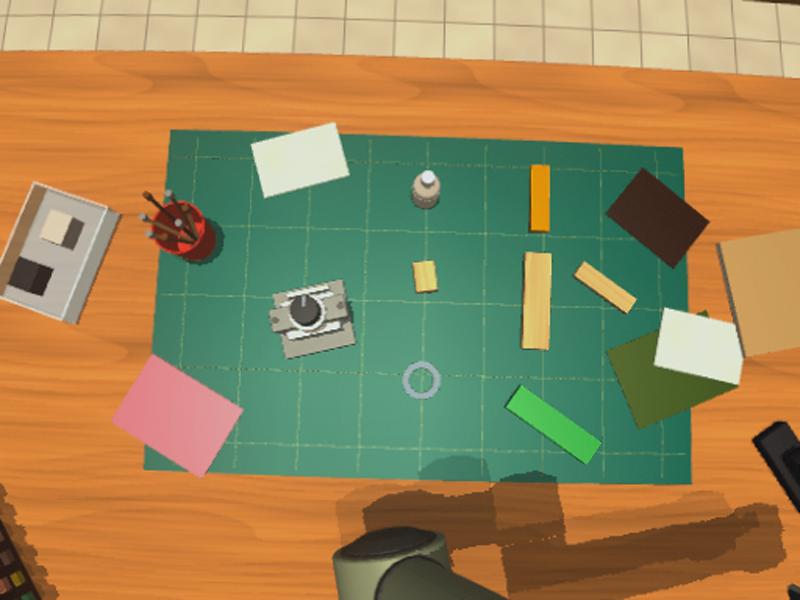

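View pics/side.png

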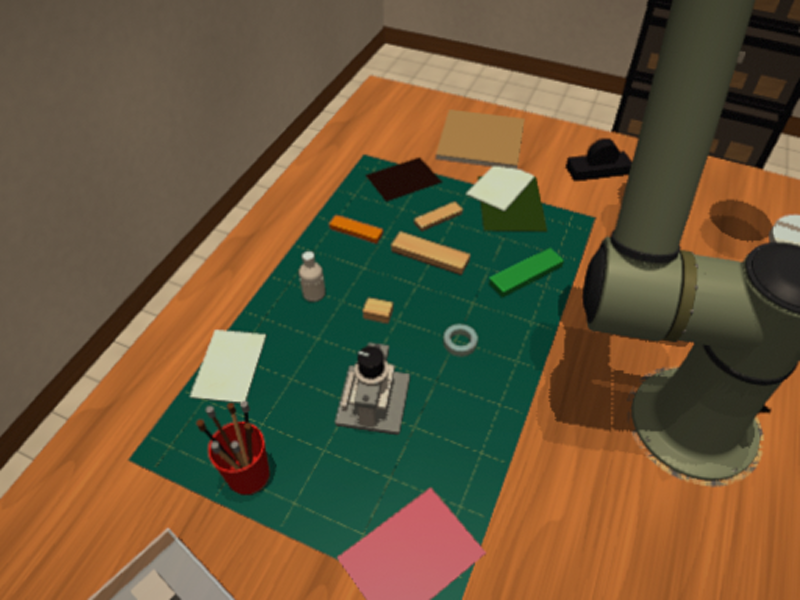

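The four bars in the top picture (800×600): pale wood long (537,300), pale wood short (605,287), green (552,425) and orange (540,198). The long pale one fits, because it is neither green nor orange and is the larger of the two wooden ones. The press is at (313,318) with its knob mark at about (303,297), and its mouth faces the robot at the bottom of the picture.

Run:
```python
from h import *
im=cv2.imread('pics/top.png'); cv2.imwrite('pics/crop.png',cv2.resize(im[230:370,490:660],None,fx=3,fy=3,interpolation=cv2.INTER_CUBIC))
C={}
for cam in('top','side'):
    im=cv2.resize(cv2.imread(f'pics/{cam}.png'),(512,384),interpolation=cv2.INTER_AREA)
    hsv=cv2.cvtColor(im,cv2.COLOR_BGR2HSV)
    m=cv2.inRange(hsv,(8,50,130),(30,190,255))
    n,l,st,ce=cv2.connectedComponentsWithStats(m)
    x,y=(343,192) if cam=='top' else (275,161)
    k=l[y,x]; ys,xs=np.nonzero(l==k); print(cam,k,st[k])
    P=np.array([atz(cam,(u,v),0.022)[:2] for u,v in zip(xs,ys)],np.float32)
    r=cv2.minAreaRect(P); print(r, cv2.boxPoints(r).round(4).tolist())
    C[cam]=proj(cam,[*r[0],0.022])
print('tri',tri(*[ray(c,C[c]) for c in C]))
# press rough from knob top
kt=atz('top',(195,200),0.137); print('knob',kt)
A=atz('top',np.array([288,358])*.64,0.012);B=atz('top',np.array([355,345])*.64,0.012);print(A,B,np.linalg.norm(A-B),(A+B)/2)
for a in(0.19,0.19+np.pi,0.19-np.pi): print(a,bot.solve_ik([kt[0],kt[1],0.3],down(a)))
```

```text
top 19 [ 334  162   19   62 1041]
((0.5648937821388245, -0.1853576898574829), (0.04386238381266594, 0.15909411013126373), 88.34574890136719) [[0.4846999943256378, -0.20499999821186066], [0.6438000202178955, -0.20960000157356262], [0.6449999809265137, -0.1657000035047531], [0.4860000014305115, -0.16110000014305115]]
side 10 [251 149  49  23 494]Traceback (most recent call last):
  File "<stdin>", line 11, in <module>
  File "h.py", line 27, in atz
    o,v=ray(cam,uv,pose); return o+v*(z-o[2])/v[2]
        ~~~^^^^^^^^^^^^^
  File "h.py", line 24, in ray
    E=ext(cam,pose); o=-E[:3,:3].T@E[:3,3]
  File "h.py", line 8, in ext
    c=bot.calibration(cam)
ValueError: time passes only in moves, steps and waits
```

View pics/crop.png

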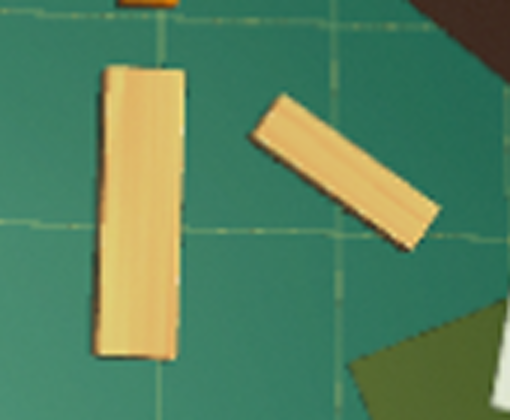

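Enlarged, the long pale bar (44×159 mm on the desk, yaw about −0.03) is the block and the short one is the decoy. I'll cache the calibration, check the height with the side view, and start moving with the wrist camera over the press.

```bash
sed -i 's/^def snap/CAL={}\ndef cal(c):\n    if c not in CAL: CAL[c]=bot.calibration(c)\n    return CAL[c]\ndef snap/; s/c=bot.calibration(cam)/c=cal(cam)/' h.py
python3 - <<'E'
from h import *
im=cv2.resize(cv2.imread('pics/side.png'),(512,384),interpolation=cv2.INTER_AREA)
hsv=cv2.cvtColor(im,cv2.COLOR_BGR2HSV); m=cv2.inRange(hsv,(8,50,130),(30,190,255))
l=cv2.connectedComponents(m)[1]; ys,xs=np.nonzero(l==l[161,275])
# block's top centre via its corners seen by both cams
box=cv2.boxPoints(cv2.minAreaRect(np.stack([xs,ys],1).astype(np.float32)));print('side box',box.tolist())
ps=[proj('side',[x,y,.022]) for x,y in [(.4847,-.205),(.6438,-.2096),(.645,-.1657),(.486,-.1611)]]; print('proj top corners',np.round(ps,1).tolist())
kt=atz('top',(195,200),0.137); print('knob top/side',kt,proj('side',kt))
A=atz('top',np.array([288,358])*.64,0.012);B=atz('top',np.array([355,345])*.64,0.012);print(A,B,np.linalg.norm(A-B),(A+B)/2)
for a in(0.19,0.19+np.pi,0.19-np.pi): print(a,bot.solve_ik([kt[0],kt[1],0.107],down(a)))
bp=[0.515,-0.184,0.003]
for a in(-.03,-.03+np.pi): print(bot.solve_ik(bp,down(a)))
a=0.19+np.pi
bot.move_pose([kt[0]+.02,kt[1],0.33],down(0.19)); print(bot.read_clock())
p1=pose(); a1=snap('wrist'); 
for t in ['press','knob_mark','collar_mark','knob_axis','backstop','platen']: print(t,[(np.round(r['bbox']).tolist(),round(r['confidence'],2)) for r in bot.search_frame('wrist',t)][:2])
bot.move_linear([kt[0]-.12,kt[1]-.03,0.28]); print(bot.read_clock())
p2=pose(); a2=snap('wrist')
for t in ['press','knob_mark','collar_mark','knob_axis','backstop','platen']: print(t,[(np.round(r['bbox']).tolist(),round(r['confidence'],2)) for r in bot.search_frame('wrist',t)][:2])
cv2.imwrite('pics/w1.png',a1[:,:,::-1]);cv2.imwrite('pics/w2.png',a2[:,:,::-1])
cv2.imwrite('pics/w12.png',np.vstack([cv2.resize(a[:,:,::-1],(400,300)) for a in(a1,a2)]))
np.save('p12.npy',np.array([np.r_[p1[0],p1[1]],np.r_[p2[0],p2[1]]]));print(bot.read_clock(),p1,p2)
E
```

```text
side box [[250.39996337890625, 156.80001831054688], [253.5999755859375, 147.20001220703125], [299.79998779296875, 162.60000610351562], [296.5999755859375, 172.20001220703125]]
proj top corners [[300.4, 162.6], [255.9, 148.1], [250.2, 156.5], [295.4, 171.6]]
knob top/side [0.51911808 0.17725058 0.137     ] [239.49212602 227.1486913 ]
[0.45780024 0.21776492 0.012     ] [0.48246424 0.1095537  0.012     ] 0.1109864027921217 [0.47013224 0.16365931 0.012     ]
0.19 [ 0.19445467  0.4381881  -0.36992165  0.76268657  0.         -3.13713798]
3.331592653589793 [ 0.19445467  0.4381881  -0.36992165  0.76268657  0.          0.00445467]
-2.951592653589793 [ 0.19445467  0.4381881  -0.36992165  0.76268657  0.          0.00445467]
[-0.47813744  0.57826015 -0.46405658  0.5284796   0.          2.69345522]
[-0.47813744  0.57826015 -0.46405658  0.5284796   0.         -0.44813744]
3.7333
press [([201.0, 114.0, 100.0, 88.0], 0.73), ([332.0, 220.0, 44.0, 45.0], 0.36)]
knob_mark [([230.0, 157.0, 42.0, 43.0], 0.71)]
collar_mark [([225.0, 149.0, 49.0, 50.0], 0.8)]
knob_axis [([197.0, 115.0, 101.0, 84.0], 0.96)]
backstop [([223.0, 121.0, 51.0, 10.0], 0.83)]
platen [([217.0, 139.0, 64.0, 48.0], 0.93)]
5.2417
press [([177.0, 0.0, 135.0, 100.0], 0.71)]
knob_mark [([217.0, 2.0, 56.0, 53.0], 0.64), ([348.0, 129.0, 54.0, 52.0], 0.34)]
collar_mark [([217.0, 0.0, 58.0, 60.0], 0.69), ([176.0, 0.0, 135.0, 98.0], 0.38)]
knob_axis [([180.0, 1.0, 130.0, 93.0], 0.78)]
backstop []
platen [([202.0, 2.0, 86.0, 73.0], 0.57)]
5.5917 (array([0.53930754, 0.17647571, 0.32985187]), array([ 1.04202916e-04,  9.95550235e-01,  9.42321755e-02, -1.22483409e-04])) (array([0.4000311, 0.1473895, 0.2803609]), array([-6.38493387e-05,  9.95493069e-01,  9.48323080e-02,  6.15059115e-04]))
```

View w12.

View pics/w12.png

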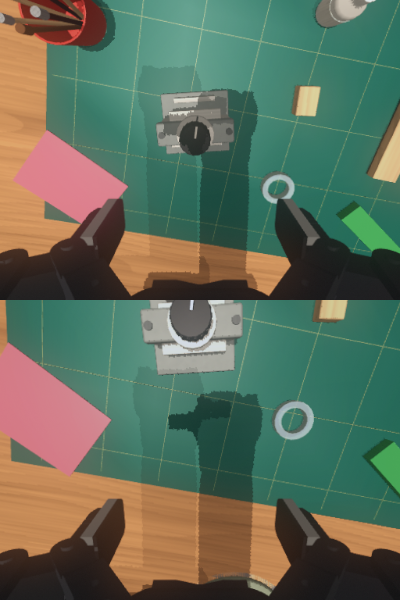

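Wrist view 1 shows the press at about (250,155) in full pixels. View 2 shows its front plate at (250,85), with the tape roll and small stamp clear of the mouth. I'll take one enlarged crop of both to read off the press corners.

Run:
```python
import cv2,numpy as np
a=cv2.imread('pics/w1.png')[100:220,190:310];b=cv2.imread('pics/w2.png')[0:112,170:320]
A=cv2.resize(a,None,fx=3,fy=3,interpolation=cv2.INTER_CUBIC);B=cv2.resize(b,None,fx=2.8,fy=2.8,interpolation=cv2.INTER_CUBIC)
H=max(A.shape[0],B.shape[0]);o=np.zeros((H,A.shape[1]+B.shape[1],3),np.uint8);o[:A.shape[0],:A.shape[1]]=A;o[:B.shape[0],A.shape[1]:]=B
cv2.imwrite('pics/crop2.png',o);print(o.shape)
```

```text
(360, 780, 3)
```

View pics/crop2.png

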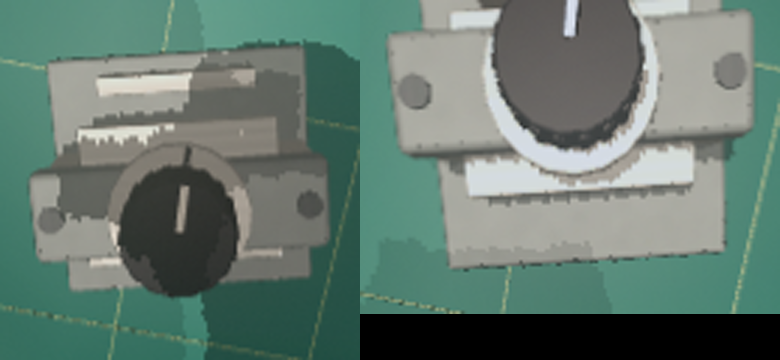

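```bash
cat > fit.py <<'E'
from h import *
from scipy.optimize import least_squares
p=np.load('p12.npy'); P=[(q[:3],q[3:]) for q in p]
f1=lambda x,y:(190+x/3,100+y/3); f2=lambda x,y:(170+(x-360)/2.8,y/2.8)
obs=[(0,f1(47,63),(55,59,12)),(0,f1(305,45),(55,-59,12)),(0,f1(70,290),(-55,59,6)),(0,f1(311,277),(-55,-59,6)),
(0,f1(30,176),(18,59,91)),(0,f1(322,158),(18,-59,91)),(0,f1(40,262),(-18,59,91)),(0,f1(328,245),(-18,-59,91)),
(1,f2(387,38),(18,59,91)),(1,f2(750,10),(18,-59,91)),(1,f2(403,157),(-18,59,88)),(1,f2(752,130),(-18,-59,88)),
(1,f2(451,268),(-55,59,6)),(1,f2(725,250),(-55,-59,6))]
def res(s,full=False):
    c,n=np.cos(s[2]),np.sin(s[2]);r=[]
    for i,uv,q in obs:
        q=np.array(q)/1e3; w=[s[0]+c*q[0]-n*q[1],s[1]+n*q[0]+c*q[1],q[2]+s[3]]
        r.append(proj('wrist',w,P[i])-np.array(uv))
    return np.array(r) if full else np.ravel(r)
for mask in (0,1):
    fun=(lambda s:res(s)) if mask else (lambda s:res([*s,0]))
    s=least_squares(fun,[.515,.175,.2]+[0]*mask,loss='soft_l1').x; print(s)
s=least_squares(lambda s:res([*s,0]),[.515,.175,.2],loss='soft_l1').x
print(np.round(res([*s,0],True),1).tolist())
print('top proj knob',proj('top',[s[0],s[1],.137]),'side',proj('side',[s[0],s[1],.137]))
np.save('press.npy',s)
E
python3 fit.py
```

```text
[0.52554584 0.18169746 0.25446888]
[ 0.5254146   0.18179129  0.25499765 -0.00412661]
[[-0.7, -0.1], [-0.0, 0.1], [0.5, -0.3], [-0.1, -0.9], [-1.4, 0.3], [2.3, -0.2], [-1.3, 1.2], [1.1, 0.7], [-1.3, -1.9], [1.9, -1.4], [-0.9, 0.1], [1.0, 1.0], [-0.0, 0.9], [0.1, 0.7]]
top proj knob [193.18717085 197.12982464] side [236.38027179 227.63985169]
```

The press fit is consistent (x 0.5255, y 0.1817, yaw 0.2545, heights agree within 4 mm). Next I grasp the block near its robot-side end, with the camera facing the robot.

Run:
```python
from h import *
a=-0.029+np.pi; g=np.array([.565-.05,-.1853+.05*.029,0])
bot.set_gripper(0.78,40)
bot.move_pose(g+[0,0,.10],down(a)); 
print('stop',bot.move_linear(g+[0,0,.003],speed=.08,until_force=8),pose()[0],bot.read_clock())
bot.set_gripper(0.0,40); print('width',bot.read_gripper_width(),bot.read_finger_force(),pose()[0])
bot.move_linear(g+[0,0,.12],speed=.15); print(bot.read_gripper_width(),bot.read_ft_force(),bot.read_moment(),bot.read_clock())
s=np.load('press.npy');e=np.array([np.cos(s[2]),np.sin(s[2]),0]);o=np.array([s[0],s[1],0])
bot.move_pose(o+e*(-.190)+[0,0,.12],down(s[2]+np.pi)); print(pose(),bot.read_clock(),bot.read_gripper_width())
snap('side');im=snap('side'); 
b=snap('top'); cv2.imwrite('pics/held.png',np.hstack([cv2.resize(im[190:310,170:330],None,fx=2.5,fy=2.5),cv2.resize(b[150:270,150:310],None,fx=2.5,fy=2.5)])[:,:,::-1])
```

```text
stop False [ 0.51546019 -0.18409847  0.00351678] 10.2833
width 0.4989663975626385 41.78699254989624 [ 0.51550656 -0.18411239  0.00368072]
0.49939718869478467 [-0.53564067  0.7636746  -0.41042301] [0.00251617 0.03190231 0.0114795 ] 11.55
(array([0.34290556, 0.13358012, 0.12018899]), array([ 6.24825204e-04, -1.26380109e-01,  9.91981685e-01, -1.22777795e-04])) 12.9083 0.5029481698897363
```

View pics/held.png

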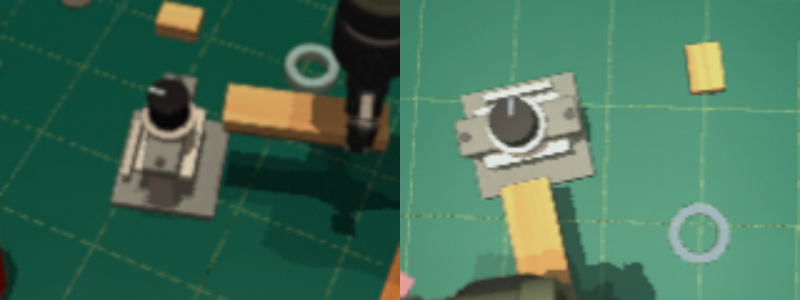

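The block is held level and aligned with the press axis (side crop: front end at (225,108); top crop: front end at (526,183)). Now I lower it to the mouth and slide it in.

Run:
```python
from h import *
s=np.load('press.npy');e=np.array([np.cos(s[2]),np.sin(s[2]),0]);o=np.array([s[0],s[1],0]);n=np.array([-e[1],e[0],0])
q=atz('top',(200.6,223.2),.1385); print('front end in press frame',(q-o)@e,(q-o)@n)
T=lambda x,z:o+e*x+[0,0,z]
z0=.0035
bot.move_linear(T(-.185,z0+.035),speed=.12)
bot.move_linear(T(-.165,z0+.018),speed=.08)
f0=np.array(bot.read_ft_force())
hit=bot.move_linear(T(-.165,z0+.006),speed=.02,until_force=3); p,_=pose(); print('down',hit,p,np.array(bot.read_ft_force())-f0,bot.read_clock())
z=p[2]+.0008 if hit else z0+.0125
print('slide1',bot.move_linear(T(-.165,z),speed=.02),bot.read_ft_force())
print(bot.move_linear(T(-.108,z),speed=.05,until_force=8),pose()[0],np.array(bot.read_ft_force())-f0)
print(bot.move_linear(T(-.078,z),speed=.012,until_force=8))
p,_=pose();print('end',(p-o)@e,(p-o)@n,p[2],np.array(bot.read_ft_force())-f0,bot.read_gripper_width(),bot.read_clock())
```

```text
front end in press frame -0.06182127381648865 -0.004394785276564684
down True [0.36575447 0.14017554 0.01342105] [ 0.31913025 -0.94843752  3.28065198] 14.8167
slide1 False [ 0.26317951 -0.9183872  -0.140931  ]
True [0.41847449 0.15380526 0.01452102] [-0.03341561 -0.71567096  6.30886716]
True
end -0.10298291104813317 0.000217317364057078 0.013672908834003145 [-0.29660949 -1.36478897  7.50942434] 0.5044024732283797 17.4417
```

Run:
```python
from h import *
s=np.load('press.npy');e=np.array([np.cos(s[2]),np.sin(s[2]),0]);o=np.array([s[0],s[1],0]);n=np.array([-e[1],e[0],0])
T=lambda x,z:o+e*x+[0,0,z]
def rep(t): p,_=pose();f=np.array(bot.read_ft_force());print(t,np.round([(p-o)@e,(p-o)@n,p[2]],4),'f ax/lat/z',np.round([f@e,f@n,f[2]],2),np.round(bot.read_moment(),3),bot.read_clock())
x=-.103
rep('0')
for z in(.0148,.0155,.0162):
    bot.move_linear(T(x,z),speed=.01); bot.wait(.1); rep(z)
    if bot.read_ft_force()[2]<2: break
print(bot.move_linear(T(-.080,z),speed=.010,until_force=7)); rep('end')
cv2.imwrite('pics/in.png',np.hstack([cv2.resize(snap('side')[190:310,170:330],None,fx=2.5,fy=2.5),cv2.resize(snap('top')[150:270,150:310],None,fx=2.5,fy=2.5)])[:,:,::-1])
```

```text
0 [-0.103   0.0002  0.0137] f ax/lat/z [-0.48 -0.54  6.46] [-0.03  -0.045 -0.002] 17.4417
0.0148 [-1.041e-01  1.000e-04  1.430e-02] f ax/lat/z [-0.21  0.06 -0.71] [-0.013 -0.     0.016] 17.8417
True
end [-0.092   0.0001  0.0143] f ax/lat/z [-0.67  0.05  5.5 ] [ 0.049 -0.095  0.019] 19.1917
```

View pics/in.png

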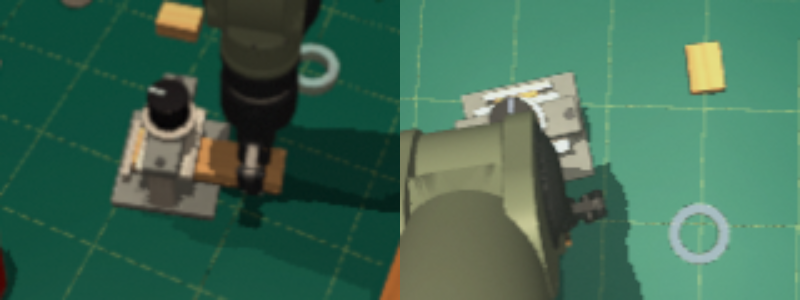

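The block is in the mouth, straight. The stops so far came from vertical contact with the plate, not the backstop, so I'll raise the TCP a touch and continue.

Run:
```python
from h import *
s=np.load('press.npy');e=np.array([np.cos(s[2]),np.sin(s[2]),0]);o=np.array([s[0],s[1],0]);n=np.array([-e[1],e[0],0])
T=lambda x,z:o+e*x+[0,0,z]
def rep(t): p,_=pose();f=np.array(bot.read_ft_force());print(t,np.round([(p-o)@e,(p-o)@n,p[2]],4),'f ax/lat/z',np.round([f@e,f@n,f[2]],2),np.round(bot.read_moment(),3),bot.read_clock());return f@e
bot.move_linear(T(-.093,.0158),speed=.01); bot.wait(.1); rep('up')
x=-.092
for i in range(14):
    x+=.001; h=bot.move_linear(T(x,.0158),speed=.010,until_force=7); f=rep(round(x,3))
    if f<-4: break
```

```text
up [-0.0933  0.      0.0156] f ax/lat/z [-0.06  0.53 -1.51] [-0.017  0.021  0.008] 19.7667
-0.091 [-0.0919  0.0001  0.0155] f ax/lat/z [-2.    0.13 -0.63] [-0.123  0.528 -0.03 ] 20.1167
-0.09 [-0.0918  0.0001  0.0154] f ax/lat/z [-5.27  0.26  0.55] [-0.225  0.936 -0.088] 20.3667
```

Contact with the backstop at about 5 N (TCP −0.0918 against −0.090 expected). I'll release, retreat straight up and check with the wrist camera.

Run:
```python
from h import *
s=np.load('press.npy');e=np.array([np.cos(s[2]),np.sin(s[2]),0]);o=np.array([s[0],s[1],0]);n=np.array([-e[1],e[0],0])
T=lambda x,z:o+e*x+[0,0,z]
bot.set_gripper(.85); print(bot.read_ft_force(),bot.read_gripper_width())
bot.move_linear(T(-.0918,.23),speed=.2); bot.wait(.2)
p=pose(); im=snap('wrist','rel'); np.save('p3.npy',np.r_[p[0],p[1]])
for t in ['block','knob_mark','collar_mark','press']: print(t,[(np.round(r['bbox']).tolist(),round(r['confidence'],2)) for r in bot.search_frame('wrist',t)][:2])
print(p[0],bot.read_clock())
for q in [(-55,59,12),(-55,-59,12),(-18,59,91),(-18,-59,91),(0,0,137),(-120,22,34),(-120,-22,34)]:
    q=np.array(q)/1e3; w=o+e*q[0]+n*q[1]+[0,0,q[2]]; uv=proj('wrist',w,p); print(q,np.round(uv,1)); cv2.circle(im,tuple(int(v) for v in np.round(uv)),1,(255,0,0),-1)
c=im[0:300,106:406]
cv2.imwrite('pics/relc.png',cv2.resize(c,(600,600),interpolation=cv2.INTER_CUBIC)[:,:,::-1])
```

```text
[0.83793691 0.50736143 0.81081038] 0.8481143689570387
block [([231.0, 141.0, 50.0, 91.0], 0.57), ([192.0, 194.0, 128.0, 137.0], 0.15)]
knob_mark [([230.0, 264.0, 52.0, 68.0], 0.69)]
collar_mark [([224.0, 251.0, 61.0, 75.0], 0.97)]
press [([193.0, 192.0, 124.0, 142.0], 0.95)]
[0.43610937 0.15847593 0.2290571 ] 22.4417
[-0.055  0.059  0.012] [306.  198.3]
[-0.055 -0.059  0.012] [202.5 198.3]
[-0.018  0.059  0.091] [316.7 260.4]
[-0.018 -0.059  0.091] [191.4 260.4]
[0.    0.    0.137] [253.9 306.7]
[-0.12   0.022  0.034] [275.7 143.7]
[-0.12  -0.022  0.034] [232.6 143.7]
```

View pics/relc.png

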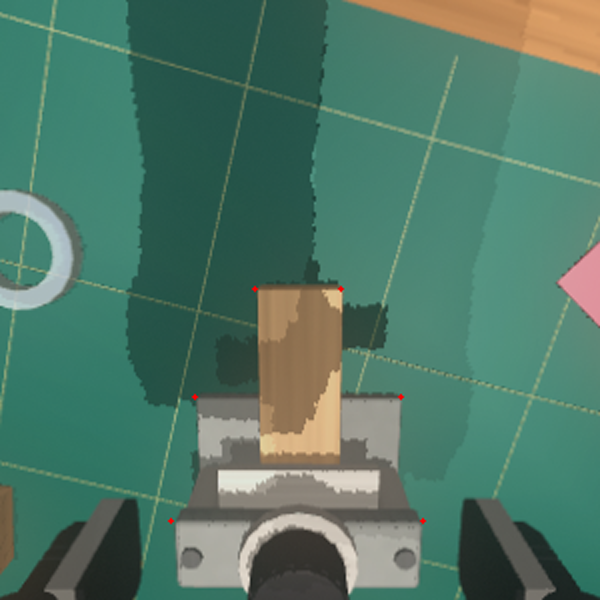

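The block lies exactly on the predicted home corners (end at (255–341,289) in the crop), straight and let go, and the press fit holds. On to the knob: one long grasp from j6 ≈ −2.95, turning with joint 6 only.

Run:
```python
from h import *
s=np.load('press.npy');e=np.array([np.cos(s[2]),np.sin(s[2]),0]);o=np.array([s[0],s[1],0]);n=np.array([-e[1],e[0],0])
c=o+n*.0007
bot.move_linear(c+[0,0,.23],speed=.2)
j=np.array(bot.solve_ik(c+[0,0,.17],down(s[2]+np.pi))); print('j6',j[5]); yaw=s[2]+np.pi-( -2.95-j[5])
bot.move_pose(c+[0,0,.23],down(s[2]+np.pi)) 
k=np.array(bot.read_joint_positions()); k[5]=-2.95; bot.goto_joints(k)
print(np.round(bot.read_joint_positions(),3),bot.read_clock())
print(bot.move_linear(c+[0,0,.107],speed=.12,until_force=6),pose(),bot.read_joint_positions()[5])
bot.set_gripper(0,60); print('w',bot.read_gripper_width(),bot.read_finger_force(),np.round(bot.read_ft_force(),1),np.round(bot.read_moment(),3),bot.read_clock())
j=np.array(bot.read_joint_positions());a0=j[5]; log=[]
for i in range(40):
    j[5]+=.13
    if j[5]>3.0: print('range');break
    bot.goto_joints(j); m=bot.read_moment()[2]; log.append(round(m,3))
    if i>=4 and abs(m-np.median(log[1:]))>.08: break
print(log,'turned',j[5]-a0,bot.read_joint_positions()[5],np.round(bot.read_ft_force(),1),bot.read_clock())
np.save('j.npy',np.r_[j,a0,np.median(log[1:-1])])
```

```text
j6 -0.05308144875896348
[ 0.202  0.336 -0.181  1.054  0.    -2.95 ] 25.7583
False (array([0.52598825, 0.1825051 , 0.10772042]), array([-1.10982586e-04,  9.99987600e-01,  4.95187669e-03,  5.16726691e-04])) -2.9501109070947376
w 0.47655402195755814 59.89336609840393 [-1.3 -4.6  5.5] [-0.77   0.248  0.   ] 27.325
[np.float64(-0.151), np.float64(-0.122), np.float64(-0.179), np.float64(-0.163), np.float64(-0.138), np.float64(-0.186), np.float64(-0.232), np.float64(-0.178), np.float64(-0.18), np.float64(-0.184), np.float64(-0.14), np.float64(-0.188), np.float64(-0.152), np.float64(-0.148), np.float64(-0.229), np.float64(-0.179), np.float64(-0.187), np.float64(-0.162), np.float64(0.126)] turned 2.4699999999999984 -0.4858693328010708 [-2.6 -4.2  4.1] 32.075
```

Free running lasted about 2.3 rad, then the torque jumped by 0.29, so the pad bears on the block. Small steps now, with a look at the marks.

Run:
```python
from h import *
d=np.load('j.npy'); j=d[:6].copy(); ims=[snap('wrist')]
for i in range(5):
    j[5]+=.07; bot.goto_joints(j); m0=bot.read_moment()[2]; bot.wait(.1); print(round(j[5],3),round(bot.read_joint_positions()[5],3),round(m0,3),round(bot.read_moment()[2],3),bot.read_clock())
ims.append(snap('wrist')); p=pose(); np.save('j.npy',np.r_[j,d[6:]]); print(np.round(bot.read_ft_force(),1),bot.read_gripper_width())
s=np.load('press.npy'); print(proj('wrist',[p[0][0],p[0][1],.137],p))
cv2.imwrite('pics/marks.png',np.hstack([cv2.resize(i[190:340,156:356],None,fx=2,fy=2,interpolation=cv2.INTER_CUBIC) for i in ims])[:,:,::-1])
```

```text
-0.41 -0.416 0.096 0.108 32.475
-0.34 -0.346 0.053 0.106 32.825
-0.27 -0.276 0.113 0.022 33.175
-0.2 -0.206 0.076 0.083 33.525
-0.13 -0.136 0.068 0.074 33.875
[-3.5 -5.3  5. ] 0.4757794854219287
[252.49982656 290.8172985 ]
```

Run:
```python
from h import *
d=np.load('j.npy'); j=d[:6].copy()
for i in range(2):
    j[5]+=.06; bot.goto_joints(j); bot.wait(.1); print(round(bot.read_moment()[2],3))
bot.wait(.2)
bot.set_gripper(.8); p=pose(); print(bot.read_gripper_width(),np.round(bot.read_moment(),3))
bot.move_linear(p[0]+[0,0,.11],speed=.15)
s=np.load('press.npy');e=np.array([np.cos(s[2]),np.sin(s[2]),0]);o=np.array([s[0],s[1],0])
j=np.array(bot.read_joint_positions()); print(j[5])
bot.move_linear(o-e*.09+[0,0,.25],speed=.2); bot.wait(.2)
p=pose(); im=snap('wrist','fin'); T=snap('top','fintop')
for cam in('wrist','top'):
  for t in ('knob_mark','collar_mark'): print(cam,t,[(np.round(r['bbox']).tolist(),round(r['confidence'],2)) for r in bot.search_frame(cam,t)][:2])
np.save('pf.npy',np.r_[p[0],p[1]])
u,v=proj('wrist',[s[0],s[1],.137],p); print(u,v,'top',proj('top',[s[0],s[1],.137]),bot.read_clock())
a=cv2.resize(T[172:227,165:225],(400,367),interpolation=cv2.INTER_CUBIC)
x,y=int(np.clip(u-50,0,412)),int(np.clip(v-60,0,264)); b=cv2.resize(im[y:y+120,x:x+100],(400,480),interpolation=cv2.INTER_CUBIC); print('off',x,y)
O=np.zeros((480,800,3),np.uint8);O[:367,:400]=a;O[:,400:]=b; cv2.imwrite('pics/finc.png',O[:,:,::-1])
```

```text
0.058
0.119
0.7992014787302575 [ 0.038 -0.032  0.015]
-0.009611617948299641
wrist knob_mark [([237.0, 251.0, 47.0, 59.0], 0.81)]
wrist collar_mark [([232.0, 238.0, 53.0, 68.0], 0.75)]
top knob_mark [([192.0, 188.0, 12.0, 21.0], 0.64)]
top collar_mark [([263.0, 168.0, 18.0, 18.0], 0.2)]
258.86677395047906 286.79800672702305 top [193.18717085 197.12982464] 37.225
off 208 226
```

View pics/finc.png

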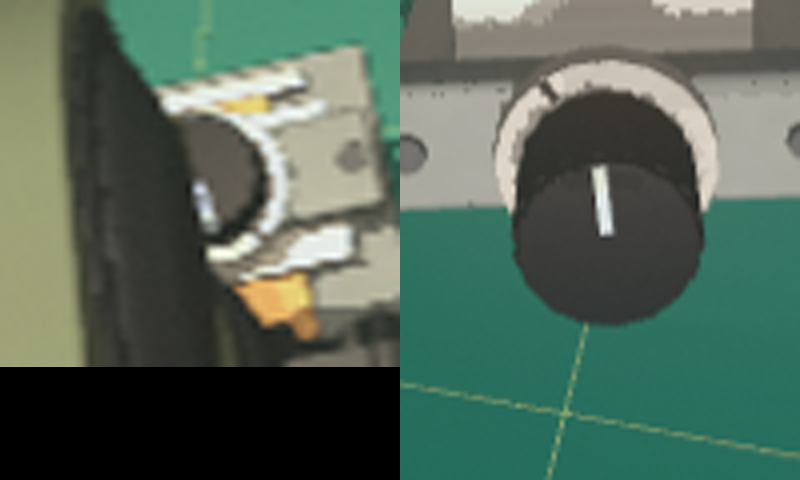

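Run:
```python
from h import *
q=np.load('pf.npy');P=(q[:3],q[3:]); s=np.load('press.npy')
f=lambda x,y:(208+(x-400)/4,226+y/4)
g=lambda x,y,z:atz('wrist',f(x,y),z,P)[:2]
k0,k1=g(606,233,.137),g(599,168,.137); kc=(g(514,240,.137)+g(703,236,.137))/2
# knob top circle and collar ring centre from visible outlines
pts=np.array([g(x,y,.137) for x,y in[(514,240),(530,285),(562,314),(605,325),(650,314),(686,285),(703,236)]])
A=np.c_[2*pts,np.ones(len(pts))];kc=np.linalg.lstsq(A,(pts**2).sum(1),rcond=None)[0];r=np.sqrt(kc[2]+kc[0]**2+kc[1]**2);kc=kc[:2]
pts=np.array([g(x,y,.101) for x,y in[(497,155),(510,110),(545,77),(600,60),(655,72),(700,110),(718,155)]])
A=np.c_[2*pts,np.ones(len(pts))];cc=np.linalg.lstsq(A,(pts**2).sum(1),rcond=None)[0];rc=np.sqrt(cc[2]+cc[0]**2+cc[1]**2);cc=cc[:2]
print('knob c',kc,r,'collar c',cc,rc,'fit',s)
ang=lambda v:np.arctan2(v[1],v[0])
cm=g(548,92,.101)
for nm,a in [('line dir',ang(k1-k0)),('end-centre',ang(k1-kc))]:
  for c in(cc,kc,s[:2]): print(nm,a,'collar',ang(cm-c),np.linalg.norm(cm-c),'slip',(ang(cm-c)-a+np.pi)%(2*np.pi)-np.pi)
```

```text
knob c [0.52527941 0.18268193] 0.020716940337127943 collar c [0.52560194 0.18266211] 0.02722385300262991 fit [0.52554584 0.18169746 0.25446888]
line dir -2.8323533918413077 collar -2.2868078759343153 0.023646672714524374 slip 0.5455455159069924
line dir -2.8323533918413077 collar -2.2758770235458785 0.023451322217611537 slip 0.5564763682954292
line dir -2.8323533918413077 collar -2.31262386970684 0.02288971325827207 slip 0.5197295221344675
end-centre -2.8204775767239036 collar -2.2868078759343153 0.023646672714524374 slip 0.5336697007895883
end-centre -2.8204775767239036 collar -2.2758770235458785 0.023451322217611537 slip 0.5446005531780251
end-centre -2.8204775767239036 collar -2.31262386970684 0.02288971325827207 slip 0.5078537070170634
```

The slip measures about 0.53 rad (one click, short of two), inside the 0.30–1.15 window. The torque had levelled off 0.24 above free running, and the arm is clear of everything, so I'm handing in.

```bash
python3 -c "
from cell import bot
print(bot.close_job())"
```

```text
the job is handed in; nothing more can be done
None
```

The block is in the press, against the backstop and let go, and the platen is clamped on it with the knob slipped about 0.53 rad (one click, short of two); the job was handed in with the robot clear, and no verdict was shown.

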